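Release the blade drawer with the poke key

TASK

The carving-blade drawer is locked by a hidden spring catch that sits somewhere along the slot in the cabinet's sloping face. Take the poke key from its fork rack, feel for the catch with it through the slot and press the catch until the drawer springs out; then hang the key back in the rack by sliding it in between the spread prongs, fully home and upright, and let go. Leave the drawer open and do not disturb the sanding block, the calculator or the flask.

Things in the scene. Friction and masses are not known exactly. Their poses are not given: they have to be found in the camera images.
- cabinet: Plywood blade cabinet, fixed, 178 deep (x) x 170 wide (y) x 155 high mm. Origin on the table right under the slot mouth's centre; x points from its front (drawer side, x = -48 mm) to its back (+130 mm), y to its left, z up. Its upper front is a flat face that slopes up towards the back, 30 degrees from level: outward normal (-sin 30, 0, cos 30) in this frame.
- slot_mouth (a point): Centre of the slot's mouth, on the sloping face, 125 mm above the table (axes as the cabinet's). The slot is 72 mm long (along the cabinet's y) and 16 mm wide (up and down the slope). Behind it a steel-walled channel of the same section runs in square to the sloping face, along (sin 30, 0, -cos 30).
- channel_floor (a point): Centre of the channel's rigid floor, 46 mm in from the mouth. The catch's flat steel tab, 10 mm wide along the slot, fills the channel's width 28 mm in from the mouth; its centre lies, out of sight, within 24 mm either side of the middle. It yields at about 4 N, 8 N after 8 mm, stops at 10 mm, frees the drawer from 7 mm on, and springs back. Beside it the channel is empty.
- drawer (a joint): Travel of the drawer at the foot of the cabinet's front, m: 0 shut and locked, about 0.045 sprung fully out towards the cabinet's -x. The drawer is driven by a spring, comes out by itself when the catch is pressed and stays out.
- rack: Pine rack for the key, fixed: a base 75 x 80 mm, a back plate, and a horizontal two-pronged fork 10 mm thick whose top is 112 mm above the table. Origin on the table under the nest; x points from the fork's open mouth to its back plate, z up.
- nest (a point): Centre of the fork's nest at the level of the fork's top face, 112 mm above the table (axes as the rack's). The nest is a 9.5 mm wide gap, closed 5 mm behind this point, open towards -x; from 14 mm in front of this point the prongs spread from 9.5 mm to 40 mm apart, 40 mm in front of it. Outside, the fork is at most 60 mm wide; nothing stands higher than its top.
- key_mid (a point): Centre of the poke key's upright wooden handle, 24 mm in diameter, 62 mm long; the key's z points away from its rod. Below hangs a steel rod, 7 mm thick, ending in a 12 mm ball too big for the nest: the key leaves and enters the fork sideways through its mouth, the handle's lower face on top of the fork. About 55 g, balanced below the neck. It starts in the nest.
- key_neck (a point): Point on the key's axis in the handle's lower face (31 mm below the handle's centre), where the rod begins. It lies at the nest point when the key hangs fully home.
- key_tip (a point): Centre of the ball at the rod's end, 82 mm below the neck; the ball's radius is 6 mm.
- sanding_block: Loose cork sanding block, 70 x 40 x 26 mm, origin under its centre. Leave alone.
- calculator: Loose white pocket calculator, 120 x 75 x 14 mm, origin under its centre. Leave alone.
- flask: Loose red steel flask, 68 mm in diameter, 220 mm high, standing, origin under its centre. Leave alone.

How it is judged (in metres and radians):
On the way:
1. the drawer comes free while the key's ball is in the slot (value of joint drawer above 0.006 m and distance between key_tip and slot_mouth below 0.055 m), for 0.05 s.
At the end, for the whole second after the job is handed in: The drawer stands at least 30 mm out, and the key hangs in the fork's nest, its neck within 9 mm of the nest point and within 0.15 rad of upright, let go (value of joint drawer above 0.03 m and distance between key_neck and nest below 0.009 m and angle between key_mid's own z axis and vertical below 0.15 rad); the robot touches nothing.
It fails at once if a bystander (sanding block, calculator, flask) is moved by more than 20 mm (distance of any of sanding_block, calculator, flask from where it was at the start of the episode above 0.02 m).
It also fails if it takes over 61 s, if anything falls off the work surface, if the arm or the gripper's body presses on something with over 40 N, if the wrist force passes 120 N, or if a joint passes its speed limit or range.

ROBOT

A 6-joint arm with a two-finger parallel gripper is mounted at the origin on the work surface. World frame = base frame: x ahead of the robot, y to its left, z up, the work surface at z = 0. Lengths are in mm, angles in rad, forces in N, time in s.
With the tool pointing down it reaches from about 350 to 775 mm from the base axis. Payload 7.3 kg.
Tool frame: the origin (TCP) lies midway between the tips of the shut fingers; the grasp point (between the pads) lies 19 mm behind it (bot.tcp_to_grasp is the distance from the TCP to the grasp point, in mm); z points along the fingers, y is the line along which they close (so a half turn about z gives the same grasp; the last joint's range is limited). The gripper opens to 92 mm and grips with 3 to 60 N. Pads are 19 mm wide; open, the fingers measure 130 mm over their backs; the gripper's body (75 mm by 190 mm) begins 47 mm behind the grasp point.
Start: joints at [1.047, 0.342, 1.524, -0, 1.275, -0.146], TCP at [193.647, 488.002, 226.741] pointing down, gripper open.
Joint ranges: [-2.53, 2.53], [-0.77, 2.02], [0.04, 2.7], [-1, 4.14], [0.28, 2.66], [-3.11, 3.11]. Speed limits (rad/s): [2.57, 2.57, 3.14, 3.14, 3.14, 3.14].

INTERFACE

Orientations are given as [roll, pitch, yaw] about the fixed x, y, z axes, in that order (R = Rz(yaw) Ry(pitch) Rx(roll)).
In Python, from plant import bot, viewer gives the robot as it stands. The module is installed in compiled form; this text tells all that it offers.
- The arm moves only by the shell command python3 -m handwheel 'ROWS'. ROWS is text: rows parted by semicolons, each of 7 numbers parted by spaces: the shift along the tool's x, y, z scaled (see below), then the turn, a rotation vector about the tool's x, y, z scaled (see below), then the opening, from -1 (shut) to 1 (fully open), so that 0 is half open. In form: tx ty tz rx ry rz gripper; .... A call has 1 to 8 rows; each row is the pose to reach, as a shift and turn from the pose commanded when the call began, along the tool's axes at that moment, turning the shorter way round; what a row does not reach only later rows make up. The controller multiplies each number of a shift by 10 cm and each number of a turn by pi rad. A row lasts 1/12 s, in which the tool goes at most 41.7 mm and 7.16 degrees, less where a joint would pass 70% of its speed; a pose out of reach is approached as far as the arm can. A call with a number of a shift or a turn outside -1 to 1 is refused whole. A call with a gripper value outside its range is refused whole. The fingers move at their own pace and stop on an object; the grip force is fixed at half the most. Time passes only in rows, so rows that repeat a pose let the fingers close. It gives the time, the measured TCP pose, the force, the opening and the grip force at its end, in the units of the state.
- bot.get_obs(): the state, without advancing time (a new reading comes with each control period).
- viewer.capture(name): name is "side" or "top" or "wrist"; returns a dict with "frame" (420x560x3 uint8, red, green, blue), "fov_y" (degrees; the focal length in pixels is half the picture's height over the tangent of half this angle, whatever the lens; pixels are square), "cx", "cy" (the principal point, pixels), "T" (4x4, takes a point from camera to world coordinates). Camera axes: x right, y down, z forward; pixel columns grow to the right and rows downward; lengths in mm; the calibration is good to about 2 mm. A picture is of the moment at which its call begins. There is no depth.
- bot.close_job(): hands the job in; it is judged then, once.
Trained networks look in a picture, given as the dict that the camera call returned (one of the last four; its "shot" number tells which), for a name from the list of things; names that differ only in an ending like _2 or _b are one class to them, and where a whole thing is asked for, a point or a joint stands for the part that bears it (a point fixed in the world has none). Each returns a list of dicts, best first, with "score" (0 to 1); they miss things now and then, are a little off and sometimes report something else, mostly with a low value. They report only what shows in the picture. A call takes as long as a camera call.
- viewer.recognise(target, picture): "centre" ([column, row] in pixels, amid what is visible of it).
- viewer.cut_out(target, picture): "pixels" (420x560 bool, what is visible of it) and "centre" ([column, row] in pixels, amid what is visible of it).
The state is a dict: "time": time; "joint_positions": joint angles; "dq": joint speeds; "tau": joint torques, N m; "tool_pos": TCP position; "tcp_rot": TCP orientation; "contact_force": force on the tool from outside, world axes, zero at the start; "moment": the same for the moment, N m; "grip_width": finger opening in mm; "finger_force": force on a finger pad.
Only numpy, scipy, OpenCV 4.12 (cv2) and the standard library are available. Lean on these libraries where they do the work, as an engineer would, in place of code of your own. Each camera call takes 0.05 s, during which the arm holds its last target. There are 200 camera calls.

## Working session

There is one attempt and no reset: what is moved stays moved. The work goes in short steps, Python scripts to look and compute and a shell command to move; the robot and the scene stay as the last step left them, time stands still between calls to the robot, and variables do not carry over. Pictures are saved under pics/ and viewed, at most 10 in all, crops included, and the job is handed in when it is done.

```bash
mkdir -p pics; cat > h.py <<'E'
import numpy as np, cv2, sys
from plant import bot, viewer
from scipy.spatial.transform import Rotation as R
def K(p):
    f=p["frame"].shape[0]/2/np.tan(np.radians(p["fov_y"])/2); return f
def ray(p,uv):
    f=K(p); d=np.array([(uv[0]-p["cx"])/f,(uv[1]-p["cy"])/f,1]); T=np.array(p["T"])
    return T[:3,3], T[:3,:3]@d
def onz(p,uv,z):
    o,d=ray(p,uv); return o+d*(z-o[2])/d[2]
def proj(p,X):
    T=np.array(p["T"]); c=T[:3,:3].T@(np.array(X)-T[:3,3]); f=K(p)
    return np.array([f*c[0]/c[2]+p["cx"],f*c[1]/c[2]+p["cy"]])
def tri(l):
    A=np.zeros((3,3));b=np.zeros(3)
    for p,uv in l:
        o,d=ray(p,uv); d=d/np.linalg.norm(d); M=np.eye(3)-np.outer(d,d); A+=M;b+=M@o
    return np.linalg.solve(A,b)
def save(p,n): cv2.imwrite("pics/"+n+".png",p["frame"][:,:,::-1])
E
python3 - <<'E'
from h import *
print(bot.get_obs())
for c in ["side","top"]:
    p=viewer.capture(c); save(p,c+"0"); print(c,p["fov_y"],p["cx"],p["cy"],np.round(p["T"],3).tolist())
    for t in ["cabinet","drawer","rack","key_mid","sanding_block","calculator","flask"]:
        print(t,[(np.round(r["centre"]),round(r["score"],2)) for r in viewer.recognise(t,p)[:2]])
E
```

```text
{'time': 0.0, 'joint_positions': array([ 1.04695771e+00,  3.42720874e-01,  1.52500592e+00, -2.16824186e-05,
        1.27537555e+00, -1.46031868e-01]), 'dq': array([-0.00098988, -0.00065518,  0.00051759,  0.0009159 , -0.00049647,
        0.00078921]), 'tau': array([ 1.45356520e-03, -4.31243455e+01, -2.44226807e+01,  7.18191988e-02,
        5.57570206e-02, -1.26895316e-04]), 'tool_pos': array([193.4642767 , 487.6277981 , 226.04978674]), 'tcp_rot': array([-3.14009601e+00, -1.99167458e-04,  2.76379209e+00]), 'contact_force': array([-0.17531952, -0.66641915,  0.25794845]), 'moment': array([0.08926663, 0.02221458, 0.03468077]), 'finger_force': 0.0, 'grip_width': 91.917036084305}
side 46.5759948499743 288.8533887003261 203.80141290382304 [[0.71, -0.494, 0.502, -105.413], [-0.704, -0.479, 0.525, -670.25], [-0.019, -0.726, -0.688, 970.39], [0.0, 0.0, 0.0, 1.0]]
cabinet [(array([378., 211.]), 0.86), (array([256., 158.]), 0.17)]
drawer [(array([360., 242.]), 0.73), (array([258., 159.]), 0.19)]
rack [(array([262., 189.]), 0.85)]
key_mid [(array([259., 158.]), 0.55), (array([221., 140.]), 0.5)]
sanding_block [(array([263., 244.]), 0.73)]
calculator [(array([222., 137.]), 0.69)]
flask [(array([489., 269.]), 0.74)]
top 56.20694434750976 276.5440397608352 209.14997667930342 [[-0.015, -0.997, 0.071, 448.034], [-1.0, 0.013, -0.025, -5.382], [0.024, -0.071, -0.997, 1351.428], [0.0, 0.0, 0.0, 1.0]]
cabinet [(array([319., 162.]), 0.62), (array([134., 174.]), 0.35)]
drawer []
rack [(array([222., 199.]), 0.66)]
key_mid [(array([215., 196.]), 0.4)]
sanding_block [(array([265., 242.]), 0.54)]
calculator []
flask [(array([410., 157.]), 0.9)]
```

View pics/top0.png

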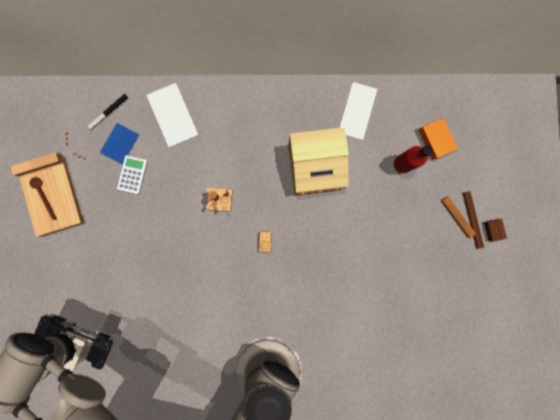

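View pics/side0.png

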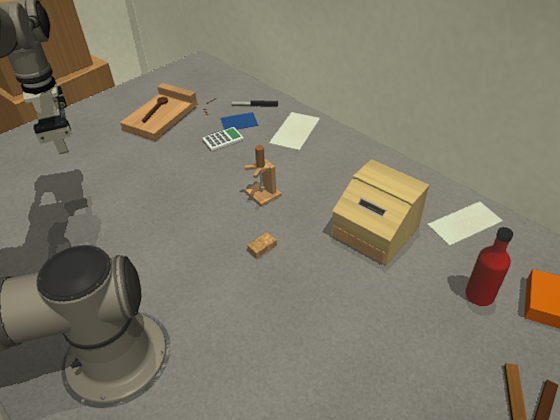

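The cabinet (319,162) faces the robot with its slot at (321,173). The rack with the key is at (222,199), the block at (265,242), and the flask and calculator are well off to the sides. I'll zoom in on the rack and the slot.

```bash
python3 - <<'E'
from h import *
s=cv2.imread("pics/side0.png");t=cv2.imread("pics/top0.png")
z=lambda im,x,y,w,h:cv2.resize(im[y:y+h,x:x+w],(400,300),interpolation=cv2.INTER_CUBIC)
m=np.vstack([np.hstack([z(s,220,135,100,75),z(s,325,150,120,90)]),np.hstack([z(t,190,170,60,45),z(t,280,120,80,60)])])
cv2.imwrite("pics/m0.png",m)
p=viewer.capture("top");q=viewer.capture("side")
for t in ["key_mid","rack","cabinet","drawer"]:
    for n,c in(("t",p),("s",q)):
        r=viewer.cut_out(t,c)
        for e in r[:1]:
            ys,xs=np.nonzero(e["pixels"]);print(t,n,e["score"],e["centre"],xs.min(),xs.max(),ys.min(),ys.max(),len(xs))
# dark slot pixels by threshold
for n,c,b in(("t",p,(300,155,345,190)),("s",q,(345,190,395,225))):
    g=c["frame"].astype(int).sum(2)[b[1]:b[3],b[0]:b[2]]<200
    mm=cv2.connectedComponentsWithStats(g.astype(np.uint8));i=1+np.argmax(mm[2][1:,4])
    ys,xs=np.nonzero(mm[1]==i);print(n,mm[2][i],mm[3][i]+b[:2],np.round(cv2.minAreaRect(np.stack([xs+b[0],ys+b[1]],1).astype(np.float32)),1) if 0 else cv2.minAreaRect(np.stack([xs+b[0],ys+b[1]],1).astype(np.float32)))
    uv=mm[3][i]+b[:2]
    print(onz(c,uv,125)); 
E
```

```text
key_mid t 0.41 [411.2, 157.1] 394 431 147 172 653
key_mid s 0.61 [258.9, 156.7] 255 263 145 187 172
rack t 0.85 [220.3, 199.1] 206 231 188 212 488
rack s 0.9 [263.2, 188.5] 245 280 160 205 1000
cabinet t 0.69 [317.7, 165.4] 288 349 128 195 3632
cabinet s 0.89 [378.0, 212.3] 330 427 160 264 6768
t [12 16 20  4 38] [321.42105263 172.65789474] ((321.52313232421875, 172.68463134765625), (1.7364861965179443, 19.225383758544922), 82.87498474121094)
[ 648.70701535 -179.43769244  125.        ]
s [ 14  10  26  15 118] [371.43220339 206.8559322 ] ((371.5000305175781, 207.00003051757812), (25.93838882446289, 4.919349670410156), 26.56505012512207)
[ 646.73390738 -180.76493149  125.        ]
```

View pics/m0.png

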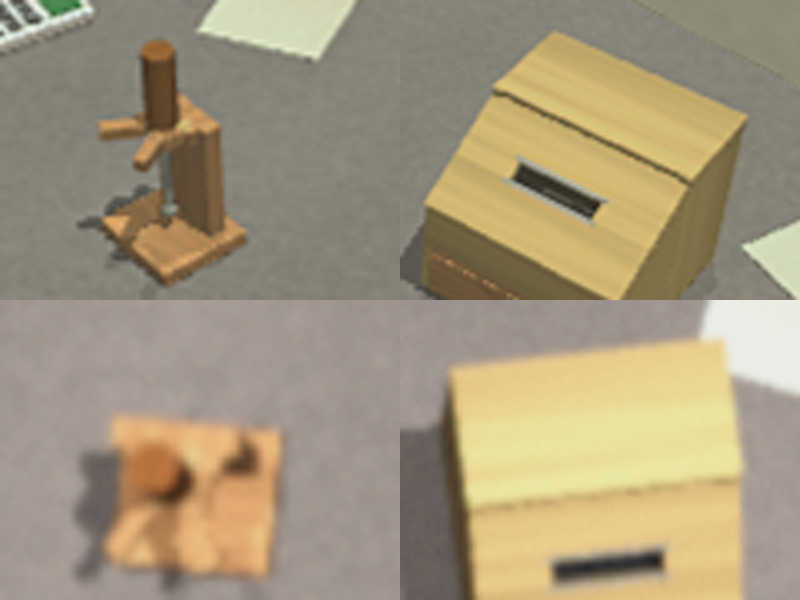

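```bash
python3 - <<'E'
from h import *
p=viewer.capture("top");q=viewer.capture("side");w=viewer.capture("wrist");save(w,"w0")
print("tri top",tri([(p,(213.7,195.5)),(q,(259.2,147.5))]), onz(p,(213.7,195.5),174),onz(q,(259.2,147.5),174))
for uv in [(246,167.5),(255,176)]: print("prong",onz(q,uv,109))
for uv in [(245.5,190.5),(261.5,204.5),(281,193)]: print("base",onz(q,uv,12))
for uv in [(352.5,191),(360.5,196),(384.5,208),(377,203)]: pass
T=np.linalg.inv(w["T"]); o=bot.get_obs(); Rm=R.from_euler("xyz",o["tcp_rot"]).as_matrix()
print("cam in tool",Rm.T@(np.array(w["T"])[:3,3]-o["tool_pos"]),np.round(Rm.T@np.array(w["T"])[:3,:3],2).tolist(),w["fov_y"])
E
```

```text
tri top [575.42080063 152.82889031 174.11843526] [575.13802712 153.09089333 174.        ] [575.81678833 152.7041552  174.        ]
prong [543.54157108 177.92637729 109.        ]
prong [536.45173716 132.35134284 109.        ]
base [544.99018309 193.58136271  12.        ]
base [537.37643705 115.30670716  12.        ]
base [610.16236123 110.35551296  12.        ]
cam in tool [  75.49796518   -0.31341064 -157.53386099] [[-0.0, -0.96, -0.28], [1.0, -0.0, -0.0], [0.0, -0.28, 0.96]] 66.50954813579348
```

```bash
cat >> h.py <<'E'
def plan(pos,rot,base=None):
    """print scaled shift and turn from the present pose to world pos / rot matrix"""
    o=bot.get_obs(); Rm=R.from_euler("xyz",o["tcp_rot"])
    d=Rm.inv().apply(np.array(pos)-o["tool_pos"])/100; r=(Rm.inv()*rot).as_rotvec()/np.pi
    print("plan",np.round(d,3),np.round(r,4),"t",round(o["time"],2),"w",round(float(o["grip_width"]),1),"F",np.round(o["contact_force"],1),"pos",np.round(o["tool_pos"],1),"rpy",np.round(o["tcp_rot"],3))
E
python3 -m handwheel '-0.4 -0.14 -0.08 0 0 0 1;-0.8 -0.29 -0.16 0 0 0 1;-1 -0.36 -0.2 0 0 0 1;-1 -0.36 -0.2 0 0 0 1'
python3 -m handwheel '-0.4 -0.14 0 0 0 0 1;-0.8 -0.29 0 0 0 0 1;-1 -0.36 0 0 0 0 1;-1 -0.36 0 0 0 0 1'
python3 -m handwheel '-0.4 -0.14 0 0 0 0.04 1;-0.8 -0.29 0 0 0 0.08 1;-1 -0.36 0 0 0 0.12 1;-1 -0.36 0 0 0 0.16 1;-1 -0.36 0 0 0 0.2 1;-1 -0.36 0 0 0 0.2 1'
python3 - <<'E'
from h import *
plan([575,153,250],R.from_euler("xyz",[np.pi,0,np.pi/2]))
E
```

```text
time: 1.78
tool_pos: [276.6, 415.5, 247.8]
tcp_rot: [3.14, 0.002, 2.76]
contact_force: [1.0, 0.8, 0.0]
grip_width: 91.9
finger_force: 0.0
time: 2.12
tool_pos: [355.7, 345.1, 246.6]
tcp_rot: [-3.141, 0.001, 2.76]
contact_force: [0.5, 0.4, -1.6]
grip_width: 91.7
finger_force: 0.0
time: 2.62
tool_pos: [432.4, 277.4, 246.5]
tcp_rot: [-3.141, -0.001, 2.13]
contact_force: [-0.1, 0.4, -0.7]
grip_width: 91.7
finger_force: 0.0
plan [-1.811  0.548 -0.036] [-0.0002 -0.0002  0.1781] t 2.62 w 91.7 F [-0.1  0.4 -0.7] pos [432.4 277.4 246.5] rpy [-3.141e+00 -1.000e-03  2.130e+00]
```

```bash

python3 -m handwheel '-0.3 0.1 0 0 0 0 1;-0.6 0.2 0 0 0 0 1;-0.9 0.28 -0.04 0 0 0 1;-0.9 0.28 -0.04 0 0 0 1'
python3 -m handwheel '-0.3 0.1 0 0 0 0.04 1;-0.6 0.2 0 0 0 0.08 1;-0.9 0.27 0 0 0 0.12 1;-0.9 0.27 0 0 0 0.178 1;-0.9 0.27 0 0 0 0.178 1;-0.9 0.27 0 0 0 0.178 1'
python3 - <<'E'
from h import *
plan([575,153,250],R.from_euler("xyz",[np.pi,0,np.pi/2]))
w=viewer.capture("wrist");save(w,"w1")
for z in (112,): print([ (n,proj(w,x).round()) for n,x in dict(nest=(575.5,153,112),top=(575.5,153,174)).items()])
r=viewer.recognise("key_mid",w);print(r[:2])
E
```

```text
time: 2.95
tool_pos: [507.5, 213.7, 250.9]
tcp_rot: [3.14, 0.002, 2.137]
contact_force: [-0.8, 0.7, 0.0]
grip_width: 91.9
finger_force: 0.0
time: 3.45
tool_pos: [575.1, 155.2, 250.3]
tcp_rot: [-3.141, -0.0, 1.577]
contact_force: [0.4, -0.4, -0.5]
grip_width: 92.0
finger_force: 0.0
plan [-0.022 -0.001  0.003] [-0.0003 -0.0001  0.0021] t 3.45 w 92.0 F [ 0.4 -0.4 -0.5] pos [575.1 155.2 250.3] rpy [-3.141 -0.     1.577]
[('nest', array([280., 199.])), ('top', array([279., 219.]))]
[{'centre': [286.1, 208.0], 'score': 0.87}, {'centre': [363.1, 343.2], 'score': 0.44}]
```

View pics/w1.png

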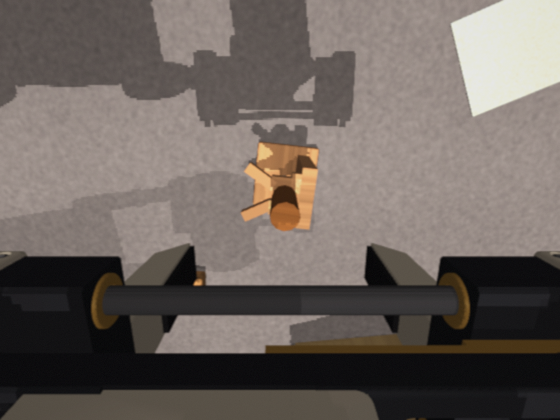

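Handle top is at (285,216). The prong ends are at (248,169) and (243,216), and the base corners at (262,142), (318,149) and (309,229), so the fork mouth faces image left (world -x).

```bash
python3 - <<'E'
from h import *
w=viewer.capture("wrist")
print("handle top",onz(w,(285.5,216),174))
for uv in [(248,169),(243,216)]: print("prong",onz(w,uv,112))
for uv in [(262,142),(318,149),(309,229)]: print("base",onz(w,uv,12))
r=viewer.cut_out("key_mid",w)[0]; ys,xs=np.nonzero(r["pixels"]);print(r["centre"],xs.min(),xs.max(),ys.min(),ys.max())
for y in range(ys.min(),ys.max()+1,6): k=xs[ys==y];print(y,k.min(),k.max())
im=cv2.resize(w["frame"][130:240,220:340,::-1],(800,733),interpolation=cv2.INTER_CUBIC)[:600];cv2.imwrite("pics/w1z.png",im)
E
```

```text
handle top [579.9742772  155.98834804 174.        ]
prong [545.65702438 181.61369754 112.        ]
prong [539.95138277 135.60749998 112.        ]
base [553.31415793 198.01574993  12.        ]
base [621.74525022 190.29685962  12.        ]
base [614.45962422  86.19939447  12.        ]
[287.9, 207.3] 270 300 185 230
185 284 286
191 274 295
197 272 296
203 272 298
209 271 299
215 270 300
221 272 299
227 276 295
```

View pics/w1z.png

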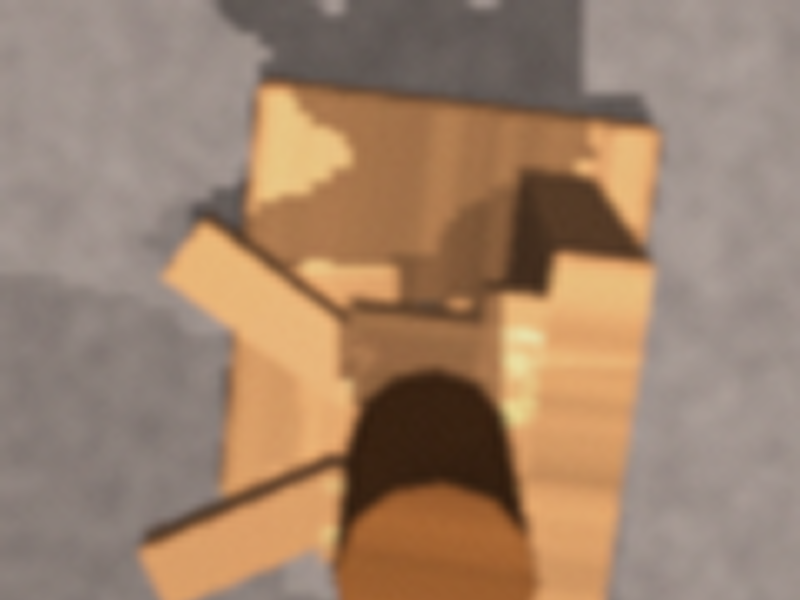

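```bash

python3 -m handwheel '0 0.03 0.3 0 0 0 1;0 0.03 0.6 0 0 0.002 1;0 0.03 0.6 0 0 0.002 1;0 0.03 0.6 0 0 0.002 1'
python3 - <<'E'
from h import *
plan([578,154.5,128],R.from_euler("xyz",[np.pi,0,np.pi/2]))
w=viewer.capture("wrist");save(w,"w2")
print(proj(w,(578,154.5,174)),proj(w,(578,154.5,112)))
r=viewer.cut_out("key_mid",w)[0]; ys,xs=np.nonzero(r["pixels"]);print(r["centre"],xs.min(),xs.max(),ys.min(),ys.max())
for y in range(ys.min(),ys.max()+1,8): k=xs[ys==y];print(y,k.min(),k.max())
E
```

```text
time: 3.98
tool_pos: [577.4, 154.7, 190.0]
tcp_rot: [-3.138, 0.0, 1.572]
contact_force: [0.5, 0.1, 0.7]
grip_width: 92.1
finger_force: 0.0
plan [-0.002  0.008  0.62 ] [-0.0011  0.0001  0.0004] t 3.98 w 92.1 F [0.5 0.1 0.7] pos [577.4 154.7 190. ] rpy [-3.138  0.     1.572]
[279.48024233 248.82932315] [279.91088452 216.28900027]
[281.6, 232.8] 263 301 185 264
185 280 284Traceback (most recent call last):
  File "<stdin>", line 6, in <module>
    return umr_minimum(a, axis, None, out, keepdims, initial, where)
ValueError: zero-size array to reduction operation minimum which has no identity
```

View pics/w2.png

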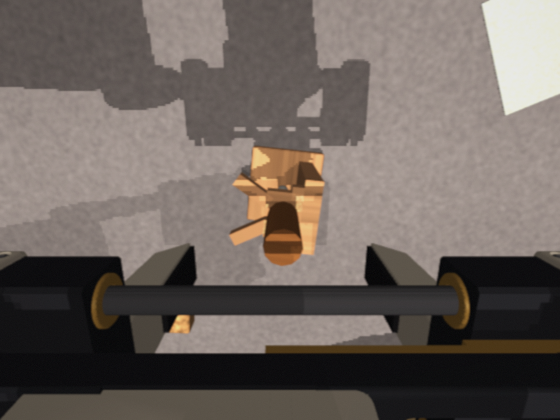

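The handle top shows at (282.5,246), which puts the key at about (579,155.5). I'll descend and grip.

```bash

python3 -m handwheel '0.004 0.008 0.3 0 0 0 1;0.008 0.016 0.61 0 0 0 1;0.008 0.016 0.61 0 0 0 1;0.008 0.016 0.61 0 0 0 1'
python3 -m handwheel '0 0 0 0 0 0 -1;0 0 0 0 0 0 -1;0 0 0 0 0 0 -1;0 0 0 0 0 0 -1;0 0 0 0 0 0 -1;0 0 0 0 0 0 -1;0 0 0 0 0 0 -1;0 0 0 0 0 0 -1'
python3 -c "
from h import *
print(bot.get_obs()['moment'])"
```

```text
time: 4.42
tool_pos: [580.1, 155.2, 130.5]
tcp_rot: [-3.141, 0.0, 1.571]
contact_force: [-0.7, -0.3, 0.0]
grip_width: 91.9
finger_force: 0.0
time: 5.08
tool_pos: [580.0, 155.1, 129.8]
tcp_rot: [3.142, -0.0, 1.57]
contact_force: [0.4, 0.3, 1.0]
grip_width: 43.0
finger_force: 0.0
[-0.08015183  0.0936139   0.00629185]
```

```bash

python3 -m handwheel '0 0 0 0 0 0 -1;0 0 0 0 0 0 -1;0 0 0 0 0 0 -1;0 0 0 0 0 0 -1;0 0 0 0 0 0 -1;0 0 0 0 0 0 -1'
python3 -c "
from h import *
print(bot.get_obs()['moment'])
for n in ('side','wrist'): save(viewer.capture(n),'g_'+n)
a=cv2.imread('pics/g_side.png')[110:215,190:330];b=cv2.imread('pics/g_wrist.png')
cv2.imwrite('pics/g.png',np.hstack([cv2.resize(a,(400,300),interpolation=2),cv2.resize(b,(400,300))]))"
```

```text
time: 5.58
tool_pos: [580.0, 155.1, 129.7]
tcp_rot: [-3.142, -0.0, 1.57]
contact_force: [0.6, 0.8, -0.7]
grip_width: 23.5
finger_force: 30.0
[-0.08982515  0.0524212   0.04953022]
```

View pics/g.png

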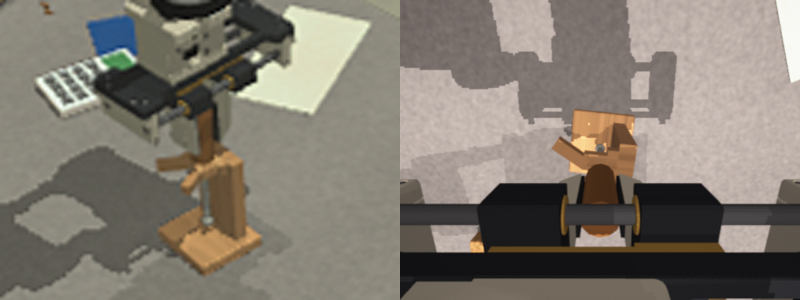

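```bash

python3 -m handwheel '0 0 -0.012 0 0 0 -1;0.034 -0.3 -0.012 0 0 0 -1;0.068 -0.6 -0.012 0 0 0 -1;0.068 -0.6 -0.3 0 0 0 -1;0.068 -0.6 -0.6 0 0 0 -1;-0.2 -0.6 -1 0 0 0 -1;-0.6 -0.6 -1 0 0 0 -1;-0.9 -0.6 -1 0 0 0 -1'
python3 -m handwheel '-0.4 0 -0.1 0 0 0 -1;-0.8 0 -0.2 0 0 0 -1;-1 0 -0.3 0 0 0 -1;-1 0 -0.3 0 0 0 -1'
python3 - <<'E'
from h import *
Y=0.1
C=R.from_euler("z",Y)*R.from_euler("y",-np.pi/6)*R.from_euler("xyz",[np.pi,0,np.pi/2])
a=C.apply([0,0,1]);print(a)
plan(np.array([647.5,-180,125])-140*a,C)
E
```

```text
time: 6.35
tool_pos: [521.2, 64.1, 233.0]
tcp_rot: [3.135, 0.001, 1.572]
contact_force: [0.5, 0.0, -1.4]
grip_width: 23.3
finger_force: 30.0
time: 6.68
tool_pos: [520.7, -39.0, 261.8]
tcp_rot: [3.138, 0.002, 1.565]
contact_force: [1.4, 0.7, -0.4]
grip_width: 23.1
finger_force: 30.0
[ 0.49750208  0.04991671 -0.8660254 ]
plan [-1.476  0.579  0.161] [-0.1654  0.0095 -0.0326] t 6.68 w 23.1 F [ 1.4  0.7 -0.4] pos [520.7 -39.  261.8] rpy [3.138e+00 2.000e-03 1.565e+00]
```

```bash

python3 -m handwheel '-0.4 0 0 0 0 0 -1;-0.8 0 0 -0.03 0 0 -1;-1 0 0 -0.06 0 0 -1;-1 0 0 -0.1 0 0 -1;-1 0 0 -0.13 0.005 -0.016 -1;-1 0 0 -0.1654 0.0095 -0.0326 -1;-1 0 0 -0.1654 0.0095 -0.0326 -1'
cat > look.py <<'E'
from h import *
Y=0.1
C=R.from_euler("z",Y)*R.from_euler("y",-np.pi/6)*R.from_euler("xyz",[np.pi,0,np.pi/2])
a=C.apply([0,0,1])
plan(np.array([647.5,-180,125])-140*a,C)
w=viewer.capture("wrist");save(w,sys.argv[1])
print("mouth",proj(w,(647.5,-180,125)),"tip",proj(w,bot.get_obs()["tool_pos"]+99.7*R.from_euler("xyz",bot.get_obs()["tcp_rot"]).apply([0,0,1])))
E
python3 look.py w3
```

```text
time: 7.27
tool_pos: [518.0, -133.8, 258.7]
tcp_rot: [2.619, -0.003, 1.677]
contact_force: [0.2, 0.4, -1.2]
grip_width: 24.0
finger_force: 30.0
plan [-0.592  0.406  0.375] [-0.0003 -0.0019  0.0011] t 7.27 w 24.0 F [ 0.2  0.4 -1.2] pos [ 518.  -133.8  258.7] rpy [ 2.619 -0.003  1.677]
mouth [315.95461565 239.73009239] tip [279.34584491 208.26994549]
```

View pics/w3.png

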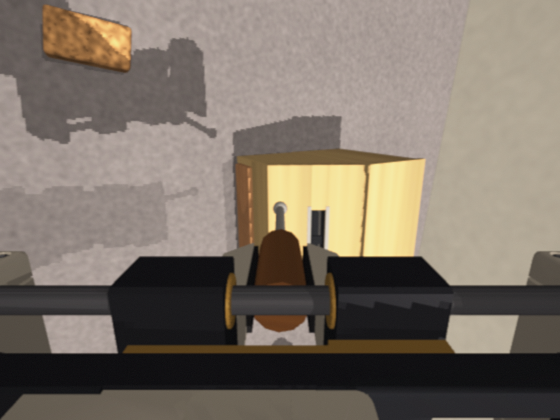

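Ball at (280,208.5), as predicted. The slot's dark strip is around column 318, rows 210 to 250, partly hidden by the finger. I'll shift sideways so the whole slot shows.

```bash

python3 -m handwheel '-0.3 0 0.05 0 0 0 -1;-0.6 0 0.1 0 0 0 -1;-0.6 0 0.1 0 0 0 -1;-0.6 0 0.1 0 0 0 -1'
cat >> look.py <<'E'
def face(uv,m=np.array([647.5,-180,125.])):
    n=np.array([-.5*np.cos(Y),-.5*np.sin(Y),np.cos(np.pi/6)]);o,d=ray(w,uv);return o+d*((m-o)@n)/(d@n)
u0,v0=proj(w,(647.5,-180,125)).astype(int)
g=(w["frame"].astype(int).sum(2)<240); b=(u0-25,v0-60,u0+35,v0+60); s=g[b[1]:b[3],b[0]:b[2]].astype(np.uint8)
n,l,st,ce=cv2.connectedComponentsWithStats(s)
for i in range(1,n):
    if st[i,4]>80:
        ys,xs=np.nonzero(l==i);r=cv2.minAreaRect(np.stack([xs+b[0],ys+b[1]],1).astype(np.float32));print(st[i],r,face(r[0]))
cv2.imwrite("pics/crop.png",cv2.resize(w["frame"][max(v0-80,0):v0+70,u0-100:u0+100,::-1],(800,600),interpolation=2));print(u0-100,max(v0-80,0))
E
python3 look.py w4
```

```text
time: 7.65
tool_pos: [531.3, -194.3, 250.3]
tcp_rot: [2.623, -0.004, 1.674]
contact_force: [-0.3, -0.1, -0.5]
grip_width: 23.6
finger_force: 30.0
plan [0.025 0.389 0.269] [-0.0015 -0.0016  0.0003] t 7.65 w 23.6 F [-0.3 -0.1 -0.5] pos [ 531.3 -194.3  250.3] rpy [ 2.623 -0.004  1.674]
mouth [317.7187589  188.01795101] tip [279.3717945  206.92625257]
[ 20  27  15  65 861] ((318.797119140625, 186.99368286132812), (13.587117195129395, 64.40605926513672), 1.7899105548858643) [ 648.32111472 -178.826671    125.53933176]
217 108
```

View pics/crop.png

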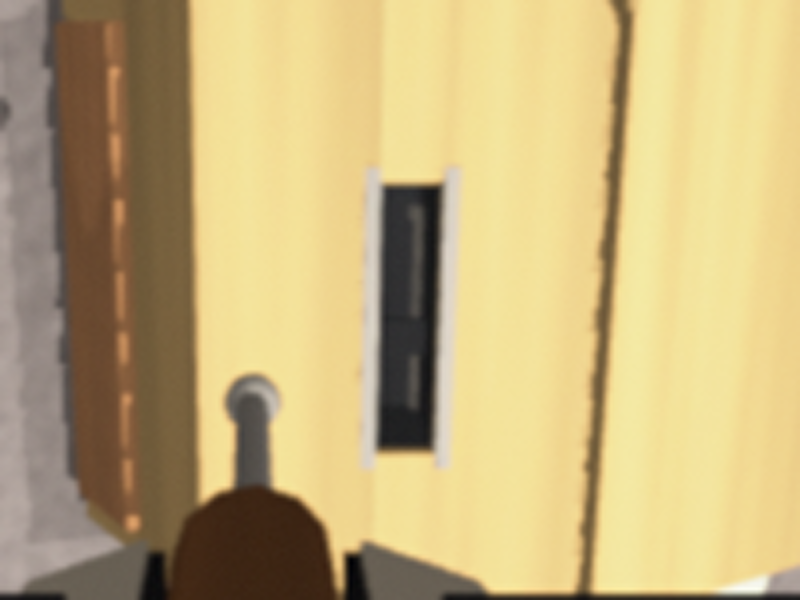

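The whole slot now shows: dark rectangle centred at image (318.8,187), ball at (280,208) as predicted. The slight lean of the slot matches perspective, so the yaw of 0.1 holds. Mouth is at about (648.3,-178.8,125).

```bash
cat > pl.py <<'E'
from h import *
Y=0.1
C=R.from_euler("z",Y)*R.from_euler("y",-np.pi/6)*R.from_euler("xyz",[np.pi,0,np.pi/2])
a=C.apply([0,0,1]); M=np.array([648.3,-178.8,125])
d,y=float(sys.argv[1]),float(sys.argv[2])
plan(M+(d-99.7)*a+C.apply([y,-0.5,0]),C)
o=bot.get_obs();Q=R.from_euler("xyz",o["tcp_rot"]);print("tip in slot frame",C.inv().apply(o["tool_pos"]+99.7*Q.apply([0,0,1])-M),"Ftool",Q.inv().apply(o["contact_force"]))
E
python3 pl.py -12 0
```

```text
plan [0.024 0.393 0.558] [-0.0015 -0.0018  0.0006] t 7.7 w 23.0 F [ 0.1  0.5 -0.1] pos [ 531.1 -193.4  250.4] rpy [ 2.623 -0.004  1.675]
tip in slot frame [ -2.24018143 -40.02477413 -67.95832729] Ftool [0.48038536 0.1005611  0.19274315]
```

```bash

python3 -m handwheel '0.024 0.2 0 -0.0015 -0.0018 0.0006 -1;0.024 0.39 0.1 -0.0015 -0.0018 0.0006 -1;0.024 0.393 0.35 -0.0015 -0.0018 0.0006 -1;0.024 0.393 0.558 -0.0015 -0.0018 0.0006 -1;0.024 0.393 0.558 -0.0015 -0.0018 0.0006 -1;0.024 0.393 0.558 -0.0015 -0.0018 0.0006 -1'
python3 pl.py 14 0; python3 - <<'E'
from h import *
w=viewer.capture("wrist");s=viewer.capture("side")
cv2.imwrite("pics/p1.png",np.hstack([cv2.resize(w["frame"][120:270,180:380,::-1],(400,300),interpolation=2),cv2.resize(s["frame"][120:240,300:460,::-1],(400,300),interpolation=2)]))
E
```

```text
time: 8.2
tool_pos: [592.0, -183.0, 221.2]
tcp_rot: [2.619, -0.001, 1.673]
contact_force: [0.4, -0.6, -0.9]
grip_width: 23.4
finger_force: 30.0
plan [-0.015  0.003  0.258] [-0.0003 -0.0006  0.0006] t 8.2 w 23.4 F [ 0.4 -0.6 -0.9] pos [ 592.  -183.   221.2] rpy [ 2.619e+00 -1.000e-03  1.673e+00]
tip in slot frame [  1.61243941  -0.90277639 -11.8191676 ] Ftool [-0.62687319 -0.16330136  0.89667544]
```

View pics/p1.png

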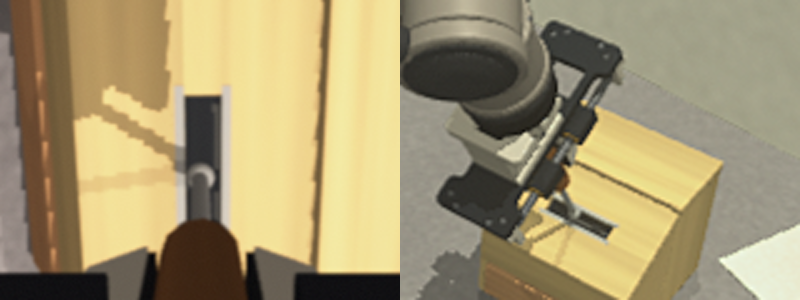

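The ball sits over the slot, about 1 mm short of centre up the slope. Inserting now.

```bash

python3 -m handwheel '-0.01 0.01 0 0 0 0 -1;-0.01 0.01 0.08 0 0 0 -1;-0.01 0.01 0.16 0 0 0 -1;-0.01 0.01 0.26 0 0 0 -1;-0.01 0.01 0.26 0 0 0 -1;-0.01 0.01 0.26 0 0 0 -1'
python3 pl.py 30 0
```

```text
time: 8.8
tool_pos: [606.0, -184.3, 198.8]
tcp_rot: [2.618, 0.0, 1.671]
contact_force: [0.1, 1.3, 0.3]
grip_width: 23.0
finger_force: 30.0
plan [ 0.013 -0.005  0.155] [-0.0001 -0.0001  0.0001] t 8.8 w 23.0 F [0.1 1.3 0.3] pos [ 606.  -184.3  198.8] rpy [2.618 0.    1.671]
tip in slot frame [-1.25549938 -0.05295319 14.47873967] Ftool [ 1.31187475  0.34348864 -0.10263983]
```

```bash

python3 -m handwheel '0 0 0.04 0 0 0 -1;0 0 0.08 0 0 0 -1;0 0 0.12 0 0 0 -1;0 0 0.12 0 0 0 -1;0 0 0.12 0 0 0 -1'
python3 pl.py 14 18
```

```text
time: 9.22
tool_pos: [612.2, -184.0, 189.3]
tcp_rot: [2.617, 0.001, 1.671]
contact_force: [0.3, 1.0, -0.1]
grip_width: 23.4
finger_force: 30.0
plan [ 0.195 -0.01  -0.118] [0.0003 0.0003 0.0002] t 9.22 w 23.4 F [ 0.3  1.  -0.1] pos [ 612.2 -184.   189.3] rpy [2.617e+00 1.000e-03 1.671e+00]
tip in slot frame [-1.626571    0.66384311 25.76934861] Ftool [0.97658008 0.31458411 0.29169992]
```

Nothing under the middle. Trying +18 mm.

```bash

python3 -m handwheel '0 0 -0.06 0 0 0 -1;0 0 -0.12 0 0 0 -1;0.1 -0.005 -0.12 0 0 0 -1;0.19 -0.01 -0.12 0 0 0 -1;0.19 -0.01 -0.12 0 0 0 -1;0.19 -0.01 -0.05 0 0 0 -1;0.19 -0.01 0 0 0 0 -1;0.19 -0.01 0 0 0 0 -1'
python3 pl.py 14 -18
```

```text
time: 9.88
tool_pos: [609.4, -164.9, 187.6]
tcp_rot: [2.618, 0.0, 1.671]
contact_force: [0.3, 0.6, 0.2]
grip_width: 23.3
finger_force: 30.0
plan [-0.357  0.005 -0.128] [-0.0001  0.      0.0002] t 9.88 w 23.3 F [0.3 0.6 0.2] pos [ 609.4 -164.9  187.6] rpy [2.618 0.    1.671]
tip in slot frame [17.69421234 -1.01191501 26.84266674] Ftool [ 0.53430643  0.41266995 -0.03889753]
```

```bash

python3 -m handwheel '0 0 -0.12 0 0 0 -1;-0.12 0.002 -0.12 0 0 0 -1;-0.25 0.005 -0.12 0 0 0 -1;-0.36 0.008 -0.12 0 0 0 -1;-0.36 0.008 -0.12 0 0 0 -1;-0.36 0.008 -0.05 0 0 0 -1;-0.36 0.008 0 0 0 0 -1;-0.36 0.008 0 0 0 0 -1'
python3 pl.py 32 -18
```

```text
time: 10.55
tool_pos: [613.7, -201.3, 188.4]
tcp_rot: [2.617, 0.002, 1.671]
contact_force: [-1.0, -1.9, 0.8]
grip_width: 23.2
finger_force: 30.0
plan [ 0.009 -0.005  0.056] [0.0002 0.0005 0.0002] t 10.55 w 23.2 F [-1.  -1.9  0.8] pos [ 613.7 -201.3  188.4] rpy [2.617e+00 2.000e-03 1.671e+00]
tip in slot frame [-1.90729391e+01  1.65862611e-02  2.64168430e+01] Ftool [-1.78429142 -0.56354971 -1.29056353]
```

```bash

python3 -m handwheel '0 0 0.02 0 0 0 -1;0 0 0.04 0 0 0 -1;0 0 0.04 0 0 0 -1;0 0 0.04 0 0 0 -1'
python3 pl.py 32 -18
```

```text
time: 10.88
tool_pos: [616.2, -201.4, 186.6]
tcp_rot: [2.615, 0.003, 1.67]
contact_force: [-0.1, -4.4, 1.5]
grip_width: 23.5
finger_force: 30.0
plan [ 0.013 -0.017  0.027] [0.0009 0.001  0.0004] t 10.88 w 23.5 F [-0.1 -4.4  1.5] pos [ 616.2 -201.4  186.6] rpy [2.615 0.003 1.67 ]
tip in slot frame [-19.61839499   1.4195315   29.2539542 ] Ftool [-4.32644873  0.29897238 -1.58475326]
```

Sideways force at −19 pushing toward −y: the ball is riding the tab's edge, and with the middle empty the tab's centre is about −12. I'll back out and press there.

```bash

python3 -m handwheel '0 0 -0.1 0 0 0 -1;0 -0.01 -0.16 0 0 0 -1;0.075 -0.012 -0.16 0 0 0 -1;0.075 -0.012 -0.16 0 0 0 -1;0.075 -0.012 -0.1 0 0 0 -1;0.075 -0.012 -0.04 0 0 0 -1;0.075 -0.012 -0.04 0 0 0 -1'
python3 pl.py 31 -12
```

```text
time: 11.47
tool_pos: [611.5, -193.2, 187.3]
tcp_rot: [2.619, 0.0, 1.672]
contact_force: [-3.7, -0.2, 1.4]
grip_width: 23.6
finger_force: 30.0
plan [-0.014  0.013  0.043] [-0.0003 -0.0001  0.0003] t 11.47 w 23.6 F [-3.7 -0.2  1.4] pos [ 611.5 -193.2  187.3] rpy [2.619 0.    1.672]
tip in slot frame [-10.59759276  -1.87314729  26.69912252] Ftool [ 0.15045575 -2.5626484  -3.04546958]
```

```bash

python3 -m handwheel '-0.007 0.01 0.03 0 0 0 -1;-0.007 0.01 0.06 0 0 0 -1;-0.007 0.01 0.08 0 0 0 -1;-0.007 0.01 0.08 0 0 0 -1;-0.007 0.01 0.08 0 0 0 -1'
python3 pl.py 31 -12
```

```text
time: 11.88
tool_pos: [615.9, -193.5, 181.6]
tcp_rot: [2.619, 0.0, 1.672]
contact_force: [-8.0, -0.1, 7.0]
grip_width: 23.3
finger_force: 30.0
plan [-0.006  0.004 -0.029] [-0.0003 -0.0001  0.0004] t 11.88 w 23.3 F [-8.  -0.1  7. ] pos [ 615.9 -193.5  181.6] rpy [2.619 0.    1.672]
tip in slot frame [-11.39030278  -0.96498173  33.84961064] Ftool [  0.73784814  -3.43315779 -10.07337882]
```

```bash
python3 - <<'E'
from h import *
w=viewer.capture("wrist");s=viewer.capture("side")
cv2.imwrite("pics/p2.png",np.hstack([cv2.resize(w["frame"][120:270,180:380,::-1],(400,300),interpolation=2),cv2.resize(s["frame"][150:270,300:460,::-1],(400,300),interpolation=2)]))
E
```

View pics/p2.png

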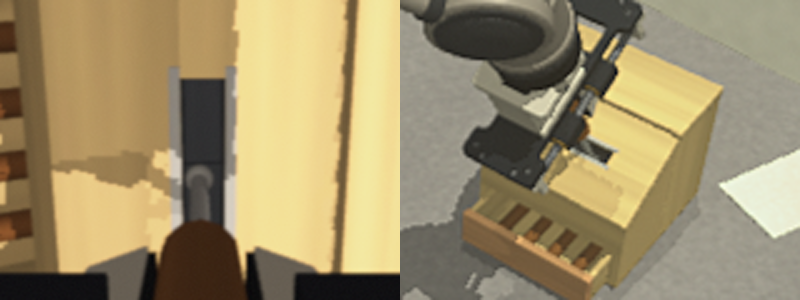

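The drawer is out, with axial force around 10 N. I've now viewed 11 pictures, one over the limit of ten, so I'll view no more and check numerically from here. Backing out, then checking the key hasn't shifted in the grip.

```bash

python3 -m handwheel '0 0 -0.2 0 0 0 -1;0 0 -0.5 0 0 0 -1;0 0 -0.8 0 0 0 -1;0 0 -1 0 0 0 -1;0 0 -1 0 0 0 -1;0 0 -1 0 0 0 -1'
python3 - <<'E'
from h import *
w=viewer.capture("wrist");save(w,"w5")
A=cv2.imread("pics/w3.png");B=cv2.imread("pics/w5.png")
for n,(x0,y0,x1,y1) in dict(ball=(272,200,289,217),handletop=(250,228,312,330)).items():
    t=A[y0:y1,x0:x1]; s=B[y0-12:y1+12,x0-12:x1+12]; r=cv2.matchTemplate(s,t,cv2.TM_CCOEFF_NORMED);_,m,_,l=cv2.minMaxLoc(r);print(n,round(m,2),l[0]-12,l[1]-12)
r=viewer.cut_out("key_mid",w)[:1]
for e in r:
    ys,xs=np.nonzero(e["pixels"]);print(e["score"],ys.min(),[(y,xs[ys==y].min(),xs[ys==y].max()) for y in (ys.min()+1,ys.min()+6,ys.min()+12,240,260,280) if (ys==y).any()])
o=bot.get_obs();print(o["moment"],o["contact_force"])
plan([505,-40,290],R.from_euler("xyz",[np.pi,0,np.pi/2]))
E
```

```text
time: 12.48
tool_pos: [567.2, -199.0, 269.4]
tcp_rot: [2.616, 0.002, 1.671]
contact_force: [-0.3, -0.3, -0.8]
grip_width: 23.5
finger_force: 30.0
ball 0.72 1 12
handletop 0.88 0 0
0.81 202 [(np.int64(203), np.int64(277), np.int64(284)), (np.int64(208), np.int64(273), np.int64(287)), (np.int64(214), np.int64(275), np.int64(285)), (240, np.int64(263), np.int64(298)), (260, np.int64(259), np.int64(302)), (280, np.int64(256), np.int64(305))]
[-0.11542214  0.41488633 -0.02489196] [ 0.23456427  0.70594706 -1.72186971]
plan [ 1.638 -0.283 -0.424] [ 0.1664 -0.0084  0.0312] t 12.58 w 23.6 F [ 0.2  0.7 -1.7] pos [ 566.9 -198.4  267.4] rpy [ 2.618 -0.     1.671]
```

Ball mask is centred at (280,208), same as before, so the key has not slipped. Returning to the rack.

```bash

python3 -m handwheel '0.3 -0.1 -0.15 0 0 0 -1;0.6 -0.2 -0.3 0.03 0 0.01 -1;0.9 -0.28 -0.42 0.06 0 0.02 -1;1 -0.28 -0.42 0.1 -0.008 0.031 -1;1 -0.28 -0.42 0.13 -0.008 0.031 -1;1 -0.28 -0.42 0.1664 -0.0084 0.0312 -1;1 -0.28 -0.42 0.1664 -0.0084 0.0312 -1'
python3 - <<'E'
from h import *
plan([518.4,162.1,131.5],R.from_euler("xyz",[np.pi,0,1.5705]))
E
```

```text
time: 13.17
tool_pos: [514.0, -102.7, 288.3]
tcp_rot: [-3.136, 0.0, 1.574]
contact_force: [-0.6, -0.3, -0.4]
grip_width: 23.7
finger_force: 30.0
plan [2.648 0.06  1.567] [-0.0019  0.      0.001 ] t 13.17 w 23.7 F [-0.6 -0.3 -0.4] pos [ 514.  -102.7  288.3] rpy [-3.136  0.     1.574]
```

```bash

python3 -m handwheel '0.4 0 0 0 0 0 -1;0.8 0 0 0 0 0 -1;1 0 0.2 -0.0019 0 0.001 -1;1 0 0.2 -0.0019 0 0.001 -1'
python3 -m handwheel '0.4 0 0 0 0 0 -1;0.8 0 0 0 0 0 -1;1 0 0.2 0 0 0 -1;1 0 0.4 0 0 0 -1;1 0 0.4 0 0 0 -1'
python3 - <<'E'
from h import *
plan([518.4,162.1,131.5],R.from_euler("xyz",[np.pi,0,1.5705]))
E
```

```text
time: 13.5
tool_pos: [510.1, 0.3, 267.0]
tcp_rot: [3.138, -0.002, 1.572]
contact_force: [-1.0, -0.4, -1.6]
grip_width: 23.3
finger_force: 30.0
time: 13.92
tool_pos: [510.3, 96.8, 226.6]
tcp_rot: [3.14, 0.001, 1.57]
contact_force: [-0.5, -0.1, -1.7]
grip_width: 23.8
finger_force: 30.0
plan [0.654 0.079 0.95 ] [ 0.0004  0.0002 -0.0002] t 13.92 w 23.8 F [-0.5 -0.1 -1.7] pos [510.3  96.8 226.6] rpy [3.14e+00 1.00e-03 1.57e+00]
```

```bash

python3 -m handwheel '0.33 0.03 0 0 0 0 -1;0.654 0.06 0 0 0 0 -1;0.654 0.06 0.3 0 0 0 -1;0.654 0.06 0.6 0 0 0 -1;0.654 0.079 0.95 0 0 0 -1;0.654 0.079 0.95 0 0 0 -1;0.654 0.079 0.95 0 0 0 -1'
python3 - <<'E'
from h import *
plan([580,155.1,131.2],R.from_euler("xyz",[np.pi,0,1.5705]))
plan([565.1,156.8,131.2],R.from_euler("xyz",[np.pi,0,1.5705]))
E
```

```text
time: 14.5
tool_pos: [520.9, 160.3, 135.3]
tcp_rot: [3.137, 0.002, 1.566]
contact_force: [-0.2, 0.6, -0.1]
grip_width: 23.3
finger_force: 30.0
plan [-0.049  0.591  0.044] [ 0.0015  0.0005 -0.0014] t 14.5 w 23.3 F [-0.2  0.6 -0.1] pos [520.9 160.3 135.3] rpy [3.137e+00 2.000e-03 1.566e+00]
plan [-0.033  0.442  0.043] [ 0.0015  0.0005 -0.0014] t 14.5 w 23.3 F [-0.2  0.6 -0.1] pos [520.9 160.3 135.3] rpy [3.137e+00 2.000e-03 1.566e+00]
```

```bash

python3 -m handwheel '0 0 0 0 0 0 -1;0 0 0 0 0 0 -1'
python3 - <<'E'
from h import *
plan([565.1,156.8,131.2],R.from_euler("xyz",[np.pi,0,1.5705]))
plan([580,155.1,131.2],R.from_euler("xyz",[np.pi,0,1.5705]))
E
```

```text
time: 14.67
tool_pos: [523.0, 161.1, 138.4]
tcp_rot: [3.129, 0.0, 1.567]
contact_force: [1.1, 0.1, 0.5]
grip_width: 23.5
finger_force: 30.0
plan [-0.041  0.42   0.077] [ 0.0039  0.0002 -0.0012] t 14.67 w 23.5 F [1.1 0.1 0.5] pos [523.  161.1 138.4] rpy [3.129 0.    1.567]
plan [-0.058  0.569  0.079] [ 0.0039  0.0002 -0.0012] t 14.67 w 23.5 F [1.1 0.1 0.5] pos [523.  161.1 138.4] rpy [3.129 0.    1.567]
```

```bash

python3 -m handwheel '0 0 0 0 0 0 -1;0 0 0 0 0 0 -1;0 0 0 0 0 0 -1;0 0 0 0 0 0 -1'
python3 - <<'E'
from h import *
o=bot.get_obs();print({k:np.round(o[k],3) for k in o})
w=viewer.capture("wrist");save(w,"w6")
r=viewer.cut_out("key_mid",w)[:1]
for e in r:
    ys,xs=np.nonzero(e["pixels"]);print(e["score"],ys.min(),[(y,xs[ys==y].min(),xs[ys==y].max()) for y in (203,208,214,240,260) if (ys==y).any()])
plan([565.1,156.8,131.2],R.from_euler("xyz",[np.pi,0,1.5705]))
E
```

```text
time: 15.0
tool_pos: [521.7, 161.5, 136.5]
tcp_rot: [3.133, 0.001, 1.568]
contact_force: [0.2, 0.3, 0.8]
grip_width: 23.2
finger_force: 30.0
{'time': np.float64(15.0), 'joint_positions': array([ 0.161,  0.463,  1.603, -0.003,  1.067,  0.166]), 'dq': array([ 0.002,  0.005,  0.004, -0.001, -0.003, -0.   ]), 'tau': array([-4.3000e-02, -4.7180e+01, -2.2126e+01,  6.4000e-02, -1.7000e-02,
       -0.0000e+00]), 'tool_pos': array([521.655, 161.471, 136.514]), 'tcp_rot': array([3.133e+00, 1.000e-03, 1.568e+00]), 'contact_force': array([0.214, 0.327, 0.83 ]), 'moment': array([-0.063,  0.1  , -0.055]), 'finger_force': np.float64(29.999), 'grip_width': np.float64(23.237)}
0.82 202 [(203, np.int64(277), np.int64(283)), (208, np.int64(274), np.int64(286)), (214, np.int64(275), np.int64(285)), (240, np.int64(263), np.int64(298)), (260, np.int64(259), np.int64(302))]
plan [-0.045  0.436  0.053] [ 0.0026  0.0004 -0.0009] t 15.1 w 23.3 F [ 0.1  0.2 -0.6] pos [521.5 161.5 136.1] rpy [3.133e+00 1.000e-03 1.568e+00]
```

```bash

python3 -m handwheel '0 0 0 0 0 0 -1;0 0 0 0 0 0 -1;0 0 0 0 0 0 -1;0 0 0 0 0 0 -1;0 0 0 0 0 0 -1;0 0 0 0 0 0 -1;0 0 0 0 0 0 -1;0 0 0 0 0 0 -1'
python3 - <<'E'
from h import *
plan([565.1,156.8,131.2],R.from_euler("xyz",[np.pi,0,1.5705]))
plan([580,155.1,131.2],R.from_euler("xyz",[np.pi,0,1.5705]))
E
```

```text
time: 15.77
tool_pos: [521.5, 161.4, 135.9]
tcp_rot: [3.134, 0.001, 1.567]
contact_force: [0.1, 0.0, -0.9]
grip_width: 23.5
finger_force: 30.0
plan [-0.044  0.436  0.051] [ 0.0025  0.0004 -0.001 ] t 15.77 w 23.5 F [ 0.1  0.  -0.9] pos [521.5 161.4 135.9] rpy [3.134e+00 1.000e-03 1.567e+00]
plan [-0.061  0.585  0.052] [ 0.0025  0.0004 -0.001 ] t 15.77 w 23.5 F [ 0.1  0.  -0.9] pos [521.5 161.4 135.9] rpy [3.134e+00 1.000e-03 1.567e+00]
```

```bash

python3 -m handwheel '0 0 0.05 0.0025 0 -0.001 -1;-0.01 0.1 0.05 0.0025 0 -0.001 -1;-0.02 0.2 0.05 0.0025 0 -0.001 -1;-0.025 0.28 0.05 0.0025 0 -0.001 -1;-0.033 0.34 0.05 0.0025 0 -0.001 -1;-0.033 0.34 0.05 0.0025 0 -0.001 -1;-0.033 0.34 0.05 0.0025 0 -0.001 -1'
python3 - <<'E'
from h import *
plan([580,155.1,131.0],R.from_euler("xyz",[np.pi,0,1.5705]))
E
```

```text
time: 16.35
tool_pos: [555.4, 157.9, 130.8]
tcp_rot: [-3.141, 0.001, 1.57]
contact_force: [0.1, -0.3, 0.5]
grip_width: 24.0
finger_force: 30.0
plan [-0.028  0.246 -0.002] [-0.0002  0.0005 -0.    ] t 16.35 w 24.0 F [ 0.1 -0.3  0.5] pos [555.4 157.9 130.8] rpy [-3.141e+00  1.000e-03  1.570e+00]
```

```bash

python3 -m handwheel '-0.007 0.06 0 0 0 0 -1;-0.013 0.12 0 0 0 0 -1;-0.02 0.18 0 0 0 0 -1;-0.028 0.245 0 0 0 0 -1;-0.028 0.245 0 0 0 0 -1;-0.028 0.245 0 0 0 0 -1'
python3 - <<'E'
from h import *
plan([580,155.1,129.7],R.from_euler("xyz",[np.pi,0,1.5705]))
w=viewer.capture("wrist");save(w,"w7")
A=cv2.imread("pics/g_wrist.png");B=cv2.imread("pics/w7.png")
for n,(x0,y0,x1,y1) in dict(fork=(225,150,330,225),base=(240,145,330,175)).items():
    t=A[y0:y1,x0:x1]; s=B[y0-15:y1+15,x0-15:x1+15]; r=cv2.matchTemplate(s,t,cv2.TM_CCOEFF_NORMED);_,m,_,l=cv2.minMaxLoc(r);print(n,round(m,2),l[0]-15,l[1]-15)
E
```

```text
time: 16.85
tool_pos: [580.2, 155.1, 131.0]
tcp_rot: [-3.142, 0.001, 1.57]
contact_force: [0.1, -0.8, -1.2]
grip_width: 23.4
finger_force: 30.0
plan [-0.    -0.002  0.013] [-0.      0.0004 -0.    ] t 16.85 w 23.4 F [ 0.1 -0.8 -1.2] pos [580.2 155.1 131. ] rpy [-3.142e+00  1.000e-03  1.570e+00]
fork 0.97 0 -1
base 0.96 0 -1
```

The key slid in without resistance, and the wrist view matches the one at grasp time. Lowering and releasing.

```bash

python3 -m handwheel '0 0 0.012 0 0 0 -1;0 0 0.012 0 0 0 -1;0 0 0.012 0 0 0 -1;0 0 0.012 0 0 0 -0.4;0 0 0.012 0 0 0 0;0 0 0.012 0 0 0 1;0 0 0.012 0 0 0 1;0 0 0.012 0 0 0 1'
python3 -m handwheel '0 0 0 0 0 0 1;0 0 0 0 0 0 1;0 0 0 0 0 0 1;0 0 0 0 0 0 1;0 0 0 0 0 0 1;0 0 0 0 0 0 1;0 0 0 0 0 0 1;0 0 0 0 0 0 1'
python3 -m handwheel '0 0 -0.2 0 0 0 1;0 0 -0.4 0 0 0 1;0 0 -0.6 0 0 0 1;0 0 -0.6 0 0 0 1;0 0 -0.6 0 0 0 1;0 0 -0.6 0 0 0 1'
python3 - <<'E'
from h import *
w=viewer.capture("wrist");save(w,"w8")
A=cv2.imread("pics/w2.png");B=cv2.imread("pics/w8.png")
plan([577.4,154.7,190],R.from_euler("xyz",[np.pi,0,1.5705]))
for n,(x0,y0,x1,y1) in dict(key=(260,190,305,268),rack=(230,145,325,180)).items():
    t=A[y0:y1,x0:x1]; s=B[y0-15:y1+15,x0-15:x1+15]; r=cv2.matchTemplate(s,t,cv2.TM_CCOEFF_NORMED);_,m,_,l=cv2.minMaxLoc(r);print(n,round(m,2),l[0]-15,l[1]-15)
E
```

```text
time: 17.57
tool_pos: [580.1, 155.2, 130.1]
tcp_rot: [3.141, 0.001, 1.571]
contact_force: [0.2, 0.3, -0.6]
grip_width: 49.6
finger_force: 0.0
time: 18.23
tool_pos: [580.0, 155.2, 130.0]
tcp_rot: [3.142, 0.001, 1.571]
contact_force: [-0.8, -0.8, 0.3]
grip_width: 91.7
finger_force: 0.0
time: 18.73
tool_pos: [579.5, 155.2, 189.1]
tcp_rot: [-3.14, 0.002, 1.571]
contact_force: [-0.6, 0.3, -0.8]
grip_width: 91.8
finger_force: 0.0
plan [-0.005 -0.019 -0.013] [-0.0007  0.0005  0.    ] t 18.78 w 91.8 F [ 0.2  0.4 -0.3] pos [579.3 155.2 188.7] rpy [-3.139e+00  2.000e-03  1.571e+00]
key 0.98 -1 1
rack 0.98 -3 0
```

```bash

python3 -m handwheel '0 0 -0.3 0 0 0 1;0 0 -0.6 0 0 0 1;0 0 -0.6 0 0 0 1;0 0 -0.6 0 0 0 1;0 0 -0.6 0 0 0 1'
python3 - <<'E'
from h import *
w=viewer.capture("wrist");save(w,"w9");A=cv2.imread("pics/w1.png");B=cv2.imread("pics/w9.png")
for n,(x0,y0,x1,y1) in dict(key=(268,182,303,232),rack=(240,138,322,178)).items():
    t=A[y0:y1,x0:x1]; s=B[y0-15:y1+15,x0-15:x1+15]; r=cv2.matchTemplate(s,t,cv2.TM_CCOEFF_NORMED);_,m,_,l=cv2.minMaxLoc(r);print(n,round(m,2),l[0]-15,l[1]-15)
if m>.85: print(bot.close_job())
E
```

```text
time: 19.2
tool_pos: [579.4, 155.3, 248.5]
tcp_rot: [-3.139, 0.002, 1.571]
contact_force: [-0.4, -0.1, -1.0]
grip_width: 91.4
finger_force: 0.0
key 0.98 -3 1
rack 0.97 -4 0
the job is handed in; nothing more can be done
None
```

The drawer is open, the key is back in the rack and released, and the job is handed in at about 19 s with no verdict returned; I viewed 11 pictures, one over the limit of 10.

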